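# Hold the spring-return stop at the blank's colour mark

## Task

One wooden blank is waiting on the board of the marking-off jig; its painted end is blue or yellow. Take the red handle of the jig's spring-return stop, pull it out until its black pointer stands at the middle of the colour tab that matches that waiting blank, and keep it there: finish while still gripping the handle, with the stop held still at the tab. Do not let the stop snap back, and leave the blanks and everything else on the bench where they are.

Things in the scene. Friction and masses are not known exactly. Their poses are not given: they have to be found in the camera images.
- jig: Jig: fixed pale wooden board 420 (x) by 270 mm (y, from -160 to +110), 18 thick, flat on the bench, turned up to 0.4 rad. Origin on its underside. Its +x points away from the robot, to the grey spring tube; the stop is pulled along its -x. A white scale rail runs along x at y = +80 mm, top 48 mm above the bench. A low dark strip at y = -82 mm sets off the lane of the waiting blank.
- stop (a joint): The spring-return stop: how far it is pulled out along the jig's -x, in m. 0 is fully home, where the spring puts it; end of travel 0.115. The spring pulls it home with about 5 N at 0 rising to about 16 N at 0.115. It weighs about 0.45 kg.
- stop_handle (a point): Grip point of the red handle, 98 mm above the bench; axes as the jig's. The handle is an upright block fixed to the stop, 22 mm along x (pull direction), 45 mm along y; its top is 25 mm above this point, and the aluminium carriage (66 by 58 mm) it stands on is 52 mm below. Fingers may pinch it from above along x or y; nothing else near it is over 60 mm above the bench.
- stop_pointer (a point): Tip of the black pointer on the stop, 4 mm wide along x, 64 mm to the jig's +y side of the handle and 49 mm above the bench; it has the same x in the jig's frame as the handle and moves with it, next to the scale rail.
- mark_blue: Blue tab riding on the scale rail, fixed: 12 mm wide along x, 36 mm along y. Origin at the middle of its width (x), on the rail's top (48 mm above the bench); its axes are the jig's. The pointer stands at this mark when both have the same x in the jig's frame. 30 to 95 mm of pull, may be the nearer or the farther mark.
- mark_yellow: Yellow tab riding on the scale rail, fixed; same size and origin as the blue one.
- waiting_place (a point): Middle of the lane on the jig board where the waiting blank lies, on the board's top (18 mm above the bench). The waiting blank's centre is within 50 mm of it; the other blank is far away (over 200 mm).
- blank_blue_center (a point): Centre of the blue-coded blank: loose wooden bar 160 by 36 by 20 mm, long along its x, its -x end (36 mm) painted blue. It lies either on the jig (waiting) or on a separate plank piece on the bench to the robot's right.
- blank_yellow_center (a point): Centre of the yellow-coded blank: same bar, painted yellow at the end.
- tape: Bystander: roll of mauve tape, 90 mm across, 25 mm high. Origin at its underside.
- glue: Bystander: white bottle with red cap, 60 mm across, 170 mm high. Origin at its underside.
- hammer: Bystander: hammer lying on the bench. Origin at its underside.
- mug: Bystander: blue mug, 72 mm across, 85 mm high. Origin at its underside.
Things that resemble listed ones, but are neither listed nor needed, are in the scene too. What is shaped like the part that bears blank_blue_center but purple is not meant. Leave any pink look-alike of the part that bears blank_yellow_center alone.

How it is judged (in metres and radians):
At the end, for the whole second after the job is handed in: The fingers hold the stop (pressing it with over 3 N), it is still (under 10 mm/s), and its pointer is within 5 mm, along the rail, of the middle of the tab whose colour is that of the blank waiting on the jig (((horizontal distance between blank_blue_center and waiting_place below 0.07 m and x of stop_pointer in the frame of mark_blue between -0.005 and 0.005 m) or (horizontal distance between blank_yellow_center and waiting_place below 0.07 m and x of stop_pointer in the frame of mark_yellow between -0.005 and 0.005 m)) and contact force between the fingers and stop above 3 N and velocity of joint stop between -0.01 and 0.01 m/s); the arm keeps its last pose, push and grip.
It fails at once if the stop was let snap back (faster than 0.35 m/s towards home) (velocity of joint stop below -0.35 m/s).
It fails at once if a blank was moved more than 25 mm (distance of any of blank_blue_center, blank_yellow_center from where it was at the start of the episode above 0.025 m).
It fails at once if the tape, glue, hammer or mug was moved more than 25 mm (distance of any of tape, glue, hammer, mug from where it was at the start of the episode above 0.025 m).
It also fails if it takes over 32 s, if anything falls off the work surface, if the arm or the gripper's body presses on something with over 40 N, if the wrist force passes 120 N, or if a joint passes its speed limit or range.

## Robot

A 6-joint arm with a two-finger parallel gripper is mounted at the origin on the work surface. World frame = base frame: x ahead of the robot, y to its left, z up, the work surface at z = 0. Lengths are in mm, angles in rad, forces in N, time in s.
With the tool pointing down it reaches from about 300 to 875 mm from the base axis. Payload 6.4 kg.
Tool frame: the origin (TCP) lies at the very end of the fingers, on their centre line; the grasp point (between the pads) lies 19 mm behind it; z points along the fingers, y is the line along which they close (so a half turn about z gives the same grasp; the last joint's range is limited). The gripper opens to 88 mm and grips with 3 to 60 N. Pads are 18 mm wide; open, the fingers measure 123 mm over their backs; the gripper's body (75 mm by 187 mm) begins 45 mm behind the grasp point.
Start: joints at [-1.51, 0.181, 1.607, -0, 1.354, -0.206], TCP at [151.612, -554.667, 238.714] pointing down, gripper open.
Joint ranges: [-2.99, 2.99], [-0.89, 2.07], [0.3, 2.58], [-1.14, 4.28], [0, 2.63], [-3.12, 3.12]. Speed limits (rad/s): [2.57, 2.57, 3.01, 3.14, 3.14, 3.14].

## Interface

Orientations are given as a unit quaternion [w, x, y, z].
In Python, from rig import observe, grab_frame, job_done gives the robot as it stands.
- The arm moves only by the tool drive_tool, never from a script. Its argument "increments" is text: rows parted by semicolons, each of 6 numbers parted by spaces: the shift along the tool's x, y, z normalised to -1 to 1, where 1 is 250 mm, then the turn, a rotation vector about the tool's x, y, z normalised to -1 to 1, where 1 is 2 pi rad. In form: tx ty tz ax ay az; .... A call has 1 to 8 rows; each row is the pose to reach, as a shift and turn from the pose commanded when the call began, along the tool's axes at that moment, turning the shorter way round; what a row does not reach only later rows make up. A row lasts 1/12 s, in which the tool goes at most 41.7 mm and 7.16 degrees, less where a joint would pass 70% of its speed; a pose out of reach is approached as far as the arm can. A call with a number of a shift or a turn outside -1 to 1 is refused whole. A call with a gripper value outside its range is refused whole. "gripper" is the closure, from 0 (fully open) to 1 (shut), set as the call begins (left out, the last holds). The fingers move at their own pace and stop on an object; the grip force is fixed at half the most. Time passes only in rows, so rows that repeat a pose let the fingers close. It gives the time, the measured TCP pose, the force, the opening and the grip force at its end, in the units of the state.
- observe(): the state, without advancing time (a new reading comes with each control period).
- grab_frame(name): name is "scene" or "top" or "wrist"; returns a dict with "image" (384x512x3 uint8, red, green, blue), "fx", "fy", "cx", "cy" (pixels), "R" (3x3) and "t" (3): a world point X has camera coordinates R X + t. Camera axes: x right, y down, z forward; pixel columns grow to the right and rows downward; lengths in mm; the calibration is good to about 2 mm. The wrist camera is an equidistant fisheye: a pixel r from the principal point sees the ray r / f radians off the axis. A picture is of the moment at which its call begins. There is no depth.
- job_done(): hands the job in; it is judged then, once.
The state is a dict: "clock": time; "joint_positions": joint angles; "dq": joint speeds; "joint_torque": joint torques, N m; "tcp_pos": TCP position; "tool_rot": TCP orientation; "contact_force": force on the tool from outside, world axes, zero at the start; "moment": the same for the moment, N m; "width": finger opening in mm; "finger_force": force on a finger pad.
Only numpy, scipy, OpenCV 4.12 (cv2) and the standard library are available. Lean on these libraries where they do the work, as an engineer would, in place of code of your own. Each camera call takes 0.05 s, during which the arm holds its last target. There are 200 camera calls.

## Working session

There is one attempt and no reset: what is moved stays moved. The work goes in short steps, Python scripts to look and compute and a tool call to move; the robot and the scene stay as the last step left them, time stands still between calls to the robot, and variables do not carry over. Pictures are saved under pics/ and viewed, at most 10 in all, crops included, and the job is handed in when it is done.

Besides the shell and the picture viewer there is one more tool, called after "Request:" as a command line: name --argument value ..., lists and objects as JSON in quotes. drive_tool: Moves the arm, as the interface text tells. Scaled input: -1 to 1 covers 250 mm each way for a shift and 2 pi rad each way for a turn. Its arguments: {"type":"object","properties":{"increments":{"type":"string"},"gripper":{"type":"number"}},"required":["increments"]}

```bash
mkdir -p pics; python3 - <<'E'
from rig import *
import cv2,numpy as np,pickle
fr={n:grab_frame(n) for n in("scene","top")}
pickle.dump(fr,open("fr.pkl","wb"))
for n,f in fr.items():
    print(n,f["fx"],f["fy"],f["cx"],f["cy"],np.round(f["R"],3).tolist(),np.round(f["t"],1)); cv2.imwrite(f"pics/{n}0.png",cv2.resize(f["image"][:,:,::-1],(800,600),interpolation=2))
print(observe())
E
```

```text
scene 424.93085015715235 424.93085015715235 251.63279231011433 193.01869140497828 [[-0.826, 0.564, 0.019], [0.347, 0.533, -0.772], [-0.445, -0.631, -0.636]] [ 385.4  -80.3 1684.7]
top 364.76246354630405 364.76246354630405 258.31019426025745 192.11893787698966 [[0.009, -1.0, 0.001], [-0.984, -0.009, -0.179], [0.179, 0.001, -0.984]] [  -3.   464.3 1320.7]
{'clock': 0.1, 'joint_positions': array([-1.51025338e+00,  1.81461515e-01,  1.60788381e+00, -1.48138529e-05,
        1.35382728e+00, -2.06299361e-01]), 'dq': array([ 0.00182956, -0.00154951, -0.00205874,  0.00147582,  0.00038046,
       -0.00119076]), 'joint_torque': array([ 3.90932373e-04, -4.34823525e+01, -3.42692935e+01,  7.03875208e-02,
        3.40534514e-02, -3.71986005e-05]), 'tcp_pos': array([ 151.60295183, -554.15515254,  237.91488341]), 'tool_rot': array([-7.88406955e-04,  9.91112071e-01,  1.33027210e-01,  5.03083711e-05]), 'contact_force': array([-0.02034039, -0.25530537, -0.00384106]), 'moment': array([-0.02228662,  0.00788578, -0.03828968]), 'finger_force': 0.0, 'width': 87.92085595942714}
```

View pics/top0.png

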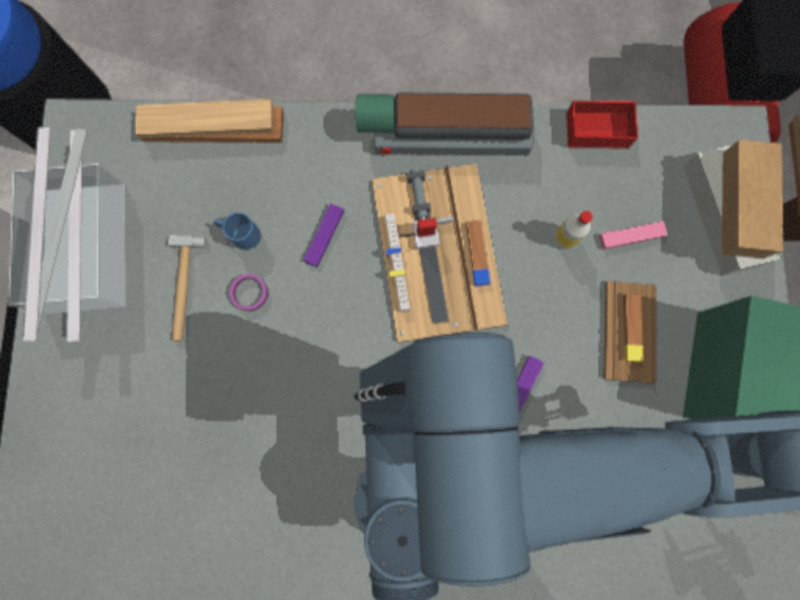

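View pics/scene0.png

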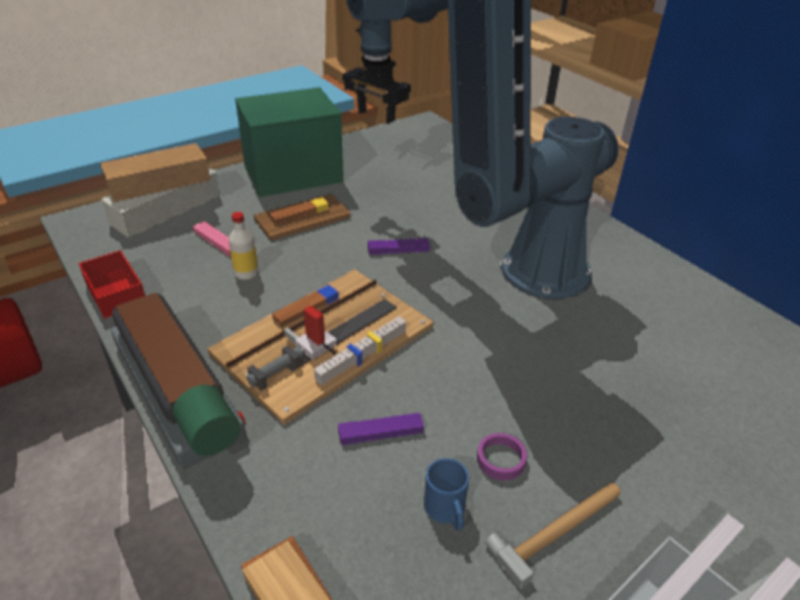

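Top view: the waiting blank on the jig, at (478,250), has a blue end at (481,278). The yellow blank is on the plank at (634,330).
- **Red handle candidates:** handle (427,226), bottle cap (586,216), red tray (602,122), small red knob (386,150). I choose the handle on the jig carriage.
- **Blue candidates:** rail tab (393,253), blank end (481,278), mug (240,230). I choose the tab on the rail, with yellow next to it at (397,272).

```bash
cat > h.py <<'E'
import numpy as np,cv2
def ray(f,u,v,z):
    d=f["R"].T@np.array([(u-f["cx"])/f["fx"],(v-f["cy"])/f["fy"],1]); c=-f["R"].T@f["t"]
    return (c+d*(z-c[2])/d[2])[:2]
def blobs(im,lo,hi,box=None,amin=8):
    m=cv2.inRange(cv2.cvtColor(im,cv2.COLOR_RGB2HSV),lo,hi)
    if box: k=np.zeros_like(m);x0,y0,x1,y1=box;k[y0:y1,x0:x1]=255;m&=k
    n,l,s,c=cv2.connectedComponentsWithStats(m)
    return [(s[i].tolist(),c[i].round(1).tolist()) for i in range(1,n) if s[i][4]>=amin],m
E
python3 - <<'E'
import pickle;from h import *
f=pickle.load(open("fr.pkl","rb"))["top"];im=f["image"];box=(235,100,330,222)
for n,lo,hi in(("blue",(105,150,60),(128,255,255)),("yellow",(22,150,100),(32,255,255)),("red",(0,190,60),(5,255,255)),("red2",(172,190,60),(180,255,255))):
    print(n,blobs(im,lo,hi,box)[0])
# rail direction from white
b,m=blobs(im,(0,0,190),(180,45,255),(240,130,268,205)); print("white",b)
cv2.imwrite("pics/crop.png",cv2.resize(im[100:222,230:330,::-1],None,fx=4.8,fy=4.8,interpolation=2))
E
```

```text
blue [([248, 159, 8, 3, 13], [251.2, 160.1]), ([303, 173, 10, 9, 76], [307.6, 177.1])]
yellow []
red [([271, 146, 5, 4, 9], [273.1, 147.3])]
red2 []
white [([247, 137, 9, 22, 104], [250.9, 147.0]), ([266, 152, 2, 5, 8], [266.6, 153.6]), ([251, 162, 7, 11, 48], [254.2, 167.2]), ([254, 177, 8, 21, 88], [257.6, 187.6])]
```

View pics/crop.png

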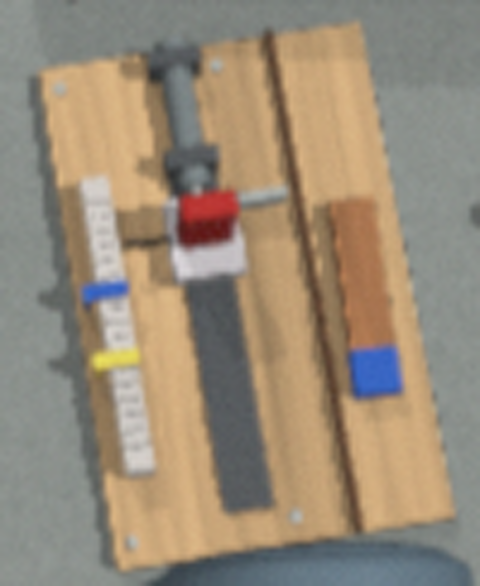

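The crop confirms it: the red handle stands on the carriage, top face centre at crop (208,207). The blue tab is at (106,292), the nearer mark, and yellow is at (117,358). A blue-ended blank is in the lane.

```bash
python3 - <<'E'
import pickle;from h import *
f=pickle.load(open("fr.pkl","rb"))["top"]
P=lambda u,v,z:ray(f,230+u/4.8-.4,100+v/4.8-.4,z)
tl,tr,br,bl=[P(*c,18) for c in((40,75),(362,25),(453,518),(118,568))]
a=lambda d:np.arctan2(d[1],d[0])
print([a(tl-bl),a(tr-br),a(tl-tr)-np.pi/2],np.linalg.norm(tl-bl),np.linalg.norm(tl-tr))
yaw=np.mean([a(tl-bl),a(tr-br),a(tl-tr)-np.pi/2]);x=np.array([np.cos(yaw),np.sin(yaw)]);y=np.array([-x[1],x[0]])
h=P(208,207,123);b=P(106,292,54);ye=P(117,358,54)
print("yaw",yaw,"handle",h,"blue",b,ye,"pull b,y",(h-b)@x,(h-ye)@x,"dy",(b-h)@y)
from rig import observe
from scipy.spatial.transform import Rotation as Ro
s=observe();q=s["tool_rot"];R=Ro.from_quat([*q[1:],q[0]])
print(R.as_matrix().round(3)); 
# tool y along jig x
d=R.as_matrix()[:,1]; ang=a(d[:2])-yaw; print("tool y vs jig x angle",(ang+np.pi/2)%np.pi-np.pi/2)
tgt=np.array([*h,238]); print("shift tool",R.inv().apply(tgt-s["tcp_pos"]))
E
```

```text
[np.float64(0.16708857454510923), np.float64(0.15843635515040388), np.float64(0.1720967699860616)] 412.61155566048836 269.83809441151203
yaw 0.16587389989385823 handle [630.63095118 -49.99339384] blue [582.96754053  27.06140197] [530.01106873  17.86669567] pull b,y 34.28635498326093 88.03414696195787 dy 83.86708611374031
[[ 0.965  0.264 -0.   ]
 [ 0.264 -0.965  0.002]
 [ 0.    -0.002 -1.   ]]
tool y vs jig x angle -1.4698244736321782
shift tool [ 595.01628258 -360.00291999    0.65682459]
```

Request:
drive_tool --increments "0.79 -0.48 0 0 0 0;0.79 -0.48 0 0 0 0;0.79 -0.48 0 0 0 0;0.79 -0.48 0 0 0 0;0.79 -0.48 0 0 0 0;0.79 -0.48 0 0 0 0;0.79 -0.48 0 0 0 0" --gripper 0

```text
clock: 0.68
tcp_pos: [313.0, -383.2, 238.4]
tool_rot: [-0.001, 0.991, 0.135, 0.0]
contact_force: [0.2, -0.3, 0.1]
width: 88.5
finger_force: 0.0
```

Request:
drive_tool --increments "0.79 -0.48 0 0 0 0;0.79 -0.48 0 0 0 0;0.79 -0.48 0 0 0 0;0.79 -0.48 0 0 0 0;0.79 -0.48 0 0 0 0;0.79 -0.48 0 0 0 0;0.79 -0.48 0 0 0 0"

```text
clock: 1.27
tcp_pos: [471.4, -216.4, 238.4]
tool_rot: [-0.0, 0.991, 0.135, 0.0]
contact_force: [0.7, 0.2, -0.6]
width: 87.7
finger_force: 0.0
```

Request:
drive_tool --increments "0.7 -0.48 0 0 0 -0.117;0.7 -0.48 0 0 0 -0.117;0.7 -0.48 0 0 0 -0.117;0.7 -0.48 0 0 0 -0.117;0.7 -0.48 0 0 0 -0.117;0.7 -0.48 0 0 0 -0.117;0.7 -0.48 0 0 0 -0.117;0.7 -0.48 0 0 0 -0.117"

```text
clock: 1.93
tcp_pos: [606.1, -58.3, 238.0]
tool_rot: [-0.0, 0.878, 0.479, -0.001]
contact_force: [0.1, -1.0, -0.6]
width: 88.2
finger_force: 0.0
```

Request:
drive_tool --increments "0 0 0 0 0 -0.117;0 0 0 0 0 -0.117;0 0 0 0 0 -0.117;0 0 0 0 0 -0.117;0 0 0 0 0 -0.117;0 0 0 0 0 -0.117;0 0 0 0 0 -0.117;0 0 0 0 0 -0.117"

```text
clock: 2.6
tcp_pos: [605.8, -59.0, 238.7]
tool_rot: [0.0, 0.649, 0.761, -0.0]
contact_force: [-0.2, -0.2, -0.1]
width: 87.9
finger_force: 0.0
```

```bash
python3 - <<'E'
from rig import *;from h import *
from scipy.spatial.transform import Rotation as Ro
f=grab_frame("wrist");cv2.imwrite("pics/w1.png",cv2.resize(f["image"][:,:,::-1],(800,600),interpolation=2))
import pickle;pickle.dump(f,open("w1.pkl","wb"))
s=observe();q=s["tool_rot"];R=Ro.from_quat([*q[1:],q[0]])
print(s["clock"],s["tcp_pos"],s["joint_positions"].round(2),R.as_matrix().round(3).tolist(),f["fx"],f["cx"],f["cy"])
E
```

```text
2.65 [606.01475215 -58.69632109 238.76073515] [-0.29  0.26  1.52 -0.    1.37 -0.45] [[-0.158, 0.987, -0.0], [0.987, 0.158, -0.0], [-0.0, -0.0, -1.0]] 297.3186396354542 253.9068085021495 188.90686560218546
```

View pics/w1.png

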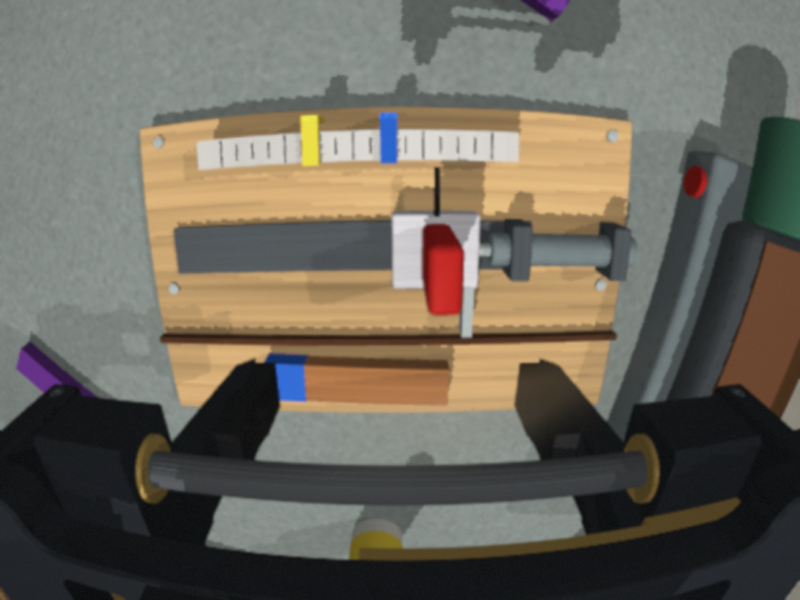

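The wrist view shows the pointer from (437,170) to (437,212), the blue tab at (389,138), yellow at (310,140), and the handle's top face around (446,280). I'll project these with the fisheye model.

```bash
cat >> h.py <<'E'
def fray(f,u,v,z):
    p=np.array([(u-f["cx"])/f["fx"],(v-f["cy"])/f["fy"]]);r=np.hypot(*p)
    d=f["R"].T@np.array([*(np.sin(r)*p/r),np.cos(r)]);c=-f["R"].T@f["t"]
    return (c+d*(z-c[2])/d[2])[:2]
E
python3 - <<'E'
import pickle;from h import *
f=pickle.load(open("w1.pkl","rb"));k=.64
P=lambda u,v,z:fray(f,u*k-.18,v*k-.18,z)
hue=lambda lo,hi:[b for b in blobs(f["image"],lo,hi,(230,60,330,120),20)[0]]
print(hue((105,150,60),(128,255,255)))
a=lambda d:np.arctan2(d[1],d[0])
s1,s2=P(165,338,25),P(612,336,25);r1,r2=P(199,155,48),P(518,146,48)
print("yaw",a(s2-s1),a(r2-r1),a(P(633,110,18)-P(141,130,18)))
yaw=.163;x=np.array([np.cos(yaw),np.sin(yaw)]);y=np.array([-x[1],x[0]])
pt=P(437,172,49);h=P(446,280,123);b=P(389,138,54);b2=P(389,138,50);ye=P(310,140,54)
print("pt",pt,"h",h,"h from pt",pt-64*y,"pull",(pt-b)@x,(pt-b2)@x,(pt-ye)@x,"h-pt",(h-pt)@x,(h-pt)@y)
E
```

```text
[([243, 73, 11, 31, 298], [248.2, 87.7])]
yaw 0.16520421639962843 0.16911012620200291 0.19416796225174646
pt [624.83598627   7.07433547] h [634.42411164 -50.78527285] h from pt [635.22185296 -56.07733729] pull 34.20112188224522 34.27073963682951 90.13201493451456 h-pt 0.07162463970287725 -58.64862567267971
```

Request:
drive_tool --increments "0.008 0.114 0 0 0 0.001;0.008 0.114 0.2 0 0 0.001;0.008 0.114 0.35 0 0 0.001;0.008 0.114 0.5 0 0 0.001;0.008 0.114 0.63 0 0 0.001;0.008 0.114 0.63 0 0 0.001;0.008 0.114 0.63 0 0 0.001;0.008 0.114 0.63 0 0 0.001"

```text
clock: 3.32
tcp_pos: [635.7, -51.2, 83.5]
tool_rot: [0.001, 0.649, 0.761, 0.001]
contact_force: [0.3, 0.1, 0.6]
width: 88.1
finger_force: 0.0
```

Request:
drive_tool --increments "0 0 0 0 0 0;0 0 0 0 0 0;0 0 0 0 0 0;0 0 0 0 0 0;0 0 0 0 0 0;0 0 0 0 0 0;0 0 0 0 0 0;0 0 0 0 0 0" --gripper 1

```text
clock: 3.98
tcp_pos: [634.2, -50.4, 81.2]
tool_rot: [-0.0, 0.648, 0.761, -0.0]
contact_force: [0.4, -0.5, -0.1]
width: 37.1
finger_force: 0.0
```

```bash
python3 - <<'E'
from rig import *;from h import *;import pickle
f=grab_frame("wrist");cv2.imwrite("pics/w2.png",cv2.resize(f["image"][:,:,::-1],(800,600),interpolation=2))
pickle.dump(f,open("w2.pkl","wb"));s=observe()
print(s["clock"],s["tcp_pos"],s["tool_rot"],s["width"],s["finger_force"],s["contact_force"])
E
```

```text
4.0333 [634.23383683 -50.41296984  81.12133975] [-9.54952347e-05  6.48333526e-01  7.61356439e-01 -5.42339319e-05] 32.77668922379259 0.0 [-0.18209464 -0.18788705 -1.24302374]
```

View pics/w2.png

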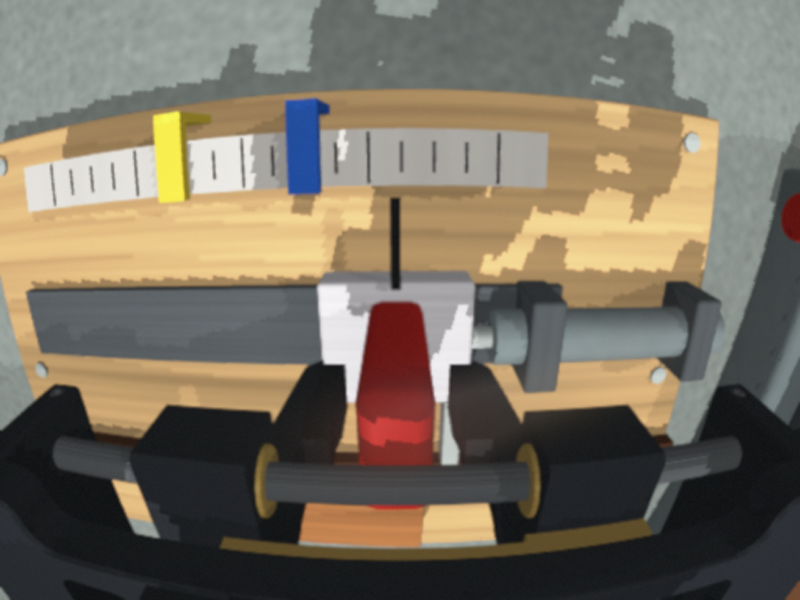

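The fingers are closing evenly around the red handle at (395,420), with the pointer at (395,200) and the blue tab at (304,145). I'll keep closing, then pull.

Request:
drive_tool --increments "0 0 0 0 0 0;0 0 0 0 0 0;0 0 0 0 0 0;0 0 0 0 0 0;0 0 0 0 0 0;0 0 0 0 0 0" --gripper 1

```text
clock: 4.53
tcp_pos: [633.9, -50.5, 81.1]
tool_rot: [-0.0, 0.648, 0.761, -0.0]
contact_force: [-4.4, -0.6, 2.6]
width: 21.7
finger_force: 30.0
```

Request:
drive_tool --increments "0 -0.02 0 0 0 0;0 -0.04 0 0 0 0;0 -0.06 0 0 0 0;0 -0.08 0 0 0 0;0 -0.1 0 0 0 0;0 -0.12 0 0 0 0;0 -0.135 0 0 0 0;0 -0.135 0 0 0 0"

```text
clock: 5.2
tcp_pos: [602.1, -55.9, 81.1]
tool_rot: [0.002, 0.648, 0.761, 0.001]
contact_force: [7.9, 0.5, -6.7]
width: 21.5
finger_force: 30.0
```

Request:
drive_tool --increments "0 0 0 0 0 0;0 0 0 0 0 0;0 0 0 0 0 0;0 0 0 0 0 0"

```text
clock: 5.53
tcp_pos: [602.5, -55.8, 81.1]
tool_rot: [0.002, 0.648, 0.761, 0.001]
contact_force: [7.8, 0.3, -7.0]
width: 21.8
finger_force: 30.0
```

```bash
python3 - <<'E'
from rig import *;from h import *;import pickle
f=grab_frame("wrist");cv2.imwrite("pics/w3.png",cv2.resize(f["image"][:,:,::-1],(800,600),interpolation=2))
pickle.dump(f,open("w3.pkl","wb"));s=observe()
print(s["clock"],s["tcp_pos"],s["tool_rot"],s["width"],s["finger_force"],s["contact_force"])
print(blobs(f["image"],(105,150,60),(128,255,255),(100,40,400,140),20)[0])
E
```

```text
5.5833 [602.54795995 -55.71812657  81.10443894] [0.00158921 0.64837972 0.76131432 0.0013094 ] 22.037968469641182 30.04910729272524 [ 8.1845024  -0.12973821 -6.39660877]
[([238, 62, 20, 60, 1146], [247.9, 91.3])]
```

View pics/w3.png

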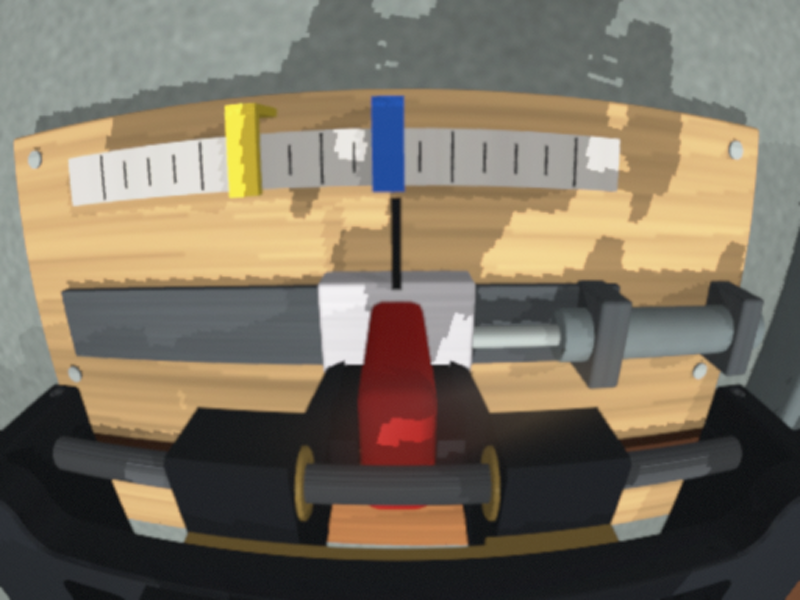

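The stop is pulled, with the pointer at (396,200) and the blue tab spanning 372–405 at its near edge. That leaves it a few mm short, so I'll compute the residual.

```bash
python3 - <<'E'
import pickle;from h import *
f=pickle.load(open("w3.pkl","rb"));k=.64
P=lambda u,v,z:fray(f,u*k-.18,v*k-.18,z)
x=np.array([np.cos(.166),np.sin(.166)])
p=P(396,200,49);p2=P(396.5,230,49)
for z in(50,54):print((p-P(389,186,z))@x,(p2-P(388.5,145,z))@x,"width",(P(405,186,z)-P(372.5,186,z))@x)
E
```

```text
2.626526271712276 2.8060959093232816 width 12.351552473028594
2.5707902085049934 2.749043177227029 width 12.072889276280444
```

Request:
drive_tool --increments "0 -0.006 0 0 0 0;0 -0.0115 0 0 0 0;0 -0.0115 0 0 0 0;0 -0.0115 0 0 0 0;0 -0.0115 0 0 0 0;0 -0.0115 0 0 0 0"

```text
clock: 6.08
tcp_pos: [599.8, -56.2, 81.1]
tool_rot: [0.002, 0.648, 0.761, 0.001]
contact_force: [8.1, 0.1, -7.1]
width: 21.5
finger_force: 30.1
```

```bash
python3 - <<'E'
from rig import *;from h import *
f=grab_frame("wrist");cv2.imwrite("pics/w4.png",cv2.resize(f["image"][:150,150:350,::-1],(800,600),interpolation=2));s=observe()
print(s["clock"],s["tcp_pos"],s["finger_force"],s["contact_force"])
for r in (85,100,115): # tab columns; pointer columns
    print(r,np.where(cv2.inRange(cv2.cvtColor(f["image"],cv2.COLOR_RGB2HSV),(105,150,60),(128,255,255))[r])[0][[0,-1]])
for r in (133,140,150):
    w=np.where(f["image"][r,235:270].max(1)<60)[0]+235;print(r,w)
x=np.array([np.cos(.166),np.sin(.166)])
g=cv2.inRange(cv2.cvtColor(f["image"],cv2.COLOR_RGB2HSV),(105,150,60),(128,255,255))
b=np.where(g[115])[0][[0,-1]].mean();w=(np.where(f["image"][133,235:270].max(1)<60)[0]+235).mean()
print("residual",(fray(f,w,133,49)-fray(f,b,115,52))@x)
E
```

```text
6.1333 [599.77425875 -56.23905682  81.1146729 ] 30.051472541381372 [ 8.88233466  0.42313687 -7.6474965 ]
85 [243 262]
100 [244 262]
115 [244 262]
133 [251 252 253 254 255]
140 [251 252 253 254 255]
150 [251 252 253 254 255]
residual -0.06803857990299811
```

View pics/w4.png

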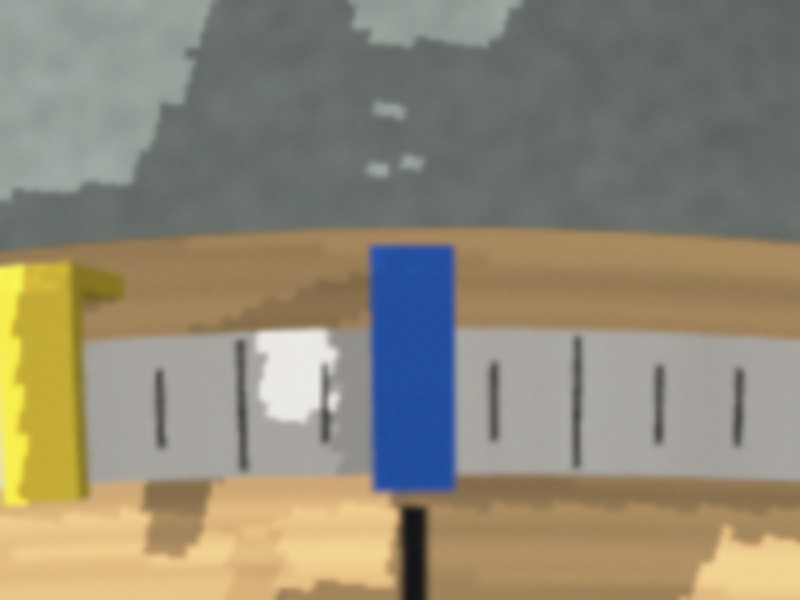

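The crop shows the pointer (412,510) centred under the blue tab (372–455), and the grip is holding at 30 N, so I'm handing the job in.

```bash
python3 -c "
from rig import *
print(job_done())"
```

```text
the job is handed in; nothing more can be done
None
```

I handed the job in at about 6 s with the gripper holding the red handle (30 N) and the pointer within about 0.1 mm of the blue tab's middle by the camera; the blank waiting on the jig is blue, and the hand-in returned no verdict.

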